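# Lock the sample cup up into the homogeniser

## Robot

A 6-joint arm with a two-finger parallel gripper is mounted at the origin on a cart in front of the work surface, level with it; the furniture and walls round the work are solid. World frame = base frame: x ahead of the robot, y to its left, z up, the work surface at z = 0. Lengths are in m, angles in rad, forces in N, time in s.
With the tool pointing down it reaches from about 0.35 to 0.775 m from the base axis. Payload 7.3 kg.
Tool frame: the origin (TCP) lies on the centre line of the jaws, within the pads' length; the fingertips stand 8 mm ahead of it and the grasp point (between the pads) lies 11 mm behind it; z points along the fingers, x is the direction in which the jaws open and shut, and the axes are right-handed (so a half turn about z gives the same grasp; the last joint's range is limited). The gripper opens to 92 mm and grips with 3 to 60 N. Pads are 19 mm wide; open, the fingers measure 130 mm over their backs; the gripper's body (75 mm by 190 mm) begins 47 mm behind the grasp point.
Start: joints at [1.008, 0.342, 1.524, -0, 1.275, -0.146], TCP at [0.213, 0.48, 0.235] pointing down, gripper open.
Joint ranges: [-2.53, 2.53], [-0.77, 2.02], [0.04, 2.7], [-1, 4.14], [0.28, 2.66], [-3.11, 3.11]. Speed limits (rad/s): [2.57, 2.57, 3.14, 3.14, 3.14, 3.14].

## Interface

Orientations are given as a 3x3 rotation matrix whose columns are the frame's x, y, z axes.
In Python, from bench import * gives the robot as it stands.
- The arm moves only by the tool move_arm, never from a script. Its argument "series" is a list of rows, each a list of 4 numbers: the shift along the world's x, y, z in m, then the turn about the world's z in rad. A call has 1 to 12 rows; each row is the pose to reach, as a shift and turn from the pose commanded when the call began; what a row does not reach only later rows make up. A row lasts 1/8 s, in which the tool goes at most 62.5 mm and 10.7 degrees, less where a joint would pass 70% of its speed; a pose out of reach is approached as far as the arm can. A call with a gripper value outside its range is refused whole. "fingers" is the closure in counts, from 0 (fully open) to 255 (shut), set as the call begins (left out, the last holds). The fingers move at their own pace and stop on an object; the grip force is fixed at half the most. Time passes only in rows, so rows that repeat a pose let the fingers close. It gives the time, the measured TCP pose, the force and the opening at its end, in the units of the state.
- get_obs(): the state, without advancing time (a new reading comes with each control period).
- snapshot(name): name is "scene" or "top"; returns a dict with "image" (480x640x3 uint8, red, green, blue), "range_z" (480x640 float32, m along the optical axis (not along the pixel's ray), 0 where there is no reading), "fovy" (degrees; the focal length in pixels is half the picture's height over the tangent of half this angle, whatever the lens; pixels are square), "cx", "cy" (the principal point, pixels), "camera_from_world" (4x4, takes a point from world to camera coordinates). Camera axes: x right, y up, looking along -z (the intrinsics and any distortion apply to the point x, -y, -z); pixel columns grow to the right and rows downward; lengths in m; the calibration is good to about 2 mm. A picture is of the moment at which its call begins.
- hand_in(): hands the job in, once; it reports no verdict.
The state is a dict: "clock": time; "joints": joint angles; "joint_vel": joint speeds; "joint_efforts": joint torques, N m; "position": TCP position; "tool_rot": TCP orientation; "contact_force": force on the tool from outside, world axes, zero at the start; "moment": the same for the moment, N m; "grip_width": finger opening in m.
Only numpy, scipy, OpenCV 4.12 (cv2) and the standard library are available. Lean on these libraries where they do the work, as an engineer would, in place of code of your own. Each camera call takes 0.05 s, during which the arm holds its last target.

## Task

Take the steel sample cup by its handle and, keeping it level all the time, bring it under the homogeniser's head and lift its three lug pins up through the slots of the collar, then turn the handle anticlockwise (seen from above) until the pins click over the crest and drop into their pockets, and let go so that the cup hangs locked. The collar may be clocked some way to either side, so find the slots and the end of the turn by feel, gently, never forcing the cup against the machine, and leave the flask and the beaker standing where they are.

Things in the scene. Friction and masses are not known exactly. Their poses are not given: they have to be found in the camera images.
- cup: Open steel cup, 65 mm diameter, 62 mm high, about 0.2 kg, upright on the bench at first. Origin: centre of its underside, z up. The top 14 mm taper to 59 mm diameter. Its handle points along -x: steel neck 10 mm wide and 12 mm high, then a rubbery black grip.
- handle (a point): Middle of the cup's black grip, 112 mm from the cup's axis along its -x and 30 mm above its underside. The grip is 16 mm wide (along cup y), 22 mm high, and reaches from 79 to 146 mm from the axis. Pushing the cup up against something with over about 4 N can tilt it in the grip. Axes as the cup's.
- pins (a point): On the cup's axis, 55 mm above its underside, at the height of the three lug pins. These are round, 7 mm in diameter, stick out radially at 0, 120 and 240 degrees from the cup's +x, and end 40 mm from the axis. Axes as the cup's.
- head: Bench homogeniser, fixed: white base plate 160 mm wide (top 14 mm above the bench), grey column behind (+x side), motor head 96 mm in diameter in front. Origin: on the vertical axis of head and collar, at bench height; the front is -x. Any push on the machine must stay gentle: at most some 8 N at the grip (0.9 N m about the axis).
- face (a point): On the axis, in the lower face of the steel bayonet collar under the head, 125 mm above the bench. Collar 98 mm outside, bore 69 mm. Three slots 11 mm wide let the pins rise. The collar's clocking differs each time by up to 0.35 rad either way and is NOT shown here (axes as the head's): pins enter with the cup yawed -0.71 rad from the head (handle to the robot's left), plus the clocking.
- seat_rest (a point): On the axis, 138.5 mm above the bench: sprung rubber seat inside the collar. The rim of a cup whose pins are through the slots meets it with the cup's underside 76.5 mm above the bench (3 N, then 1 N per mm, 9 mm travel): turn from there or slightly higher. Pins that miss the slots are stopped by the collar's face with the underside at 66.5 mm, 10 mm lower.
- pocket (a point): On the axis, 132.5 mm above the bench: height of the pins when locked (cup's underside at 77.5 mm, cup's yaw = head's yaw plus the clocking, 0.71 rad anticlockwise of the entry). From each slot a slippery ramp (top 2 mm above the collar's face) climbs 4.5 mm over 22 degrees to a 3 degree crest, then a 2.5 mm drop into the pocket, then a solid stop.
- flask: Bystander: glass conical flask, 62 mm wide, 104 mm high, upright; origin at the centre of its underside.
- beaker: Bystander: plastic beaker, 57 mm wide, 72 mm high, upright; origin at the centre of its underside.

How it is judged:
On the way:
1. the cup's pins have been lifted up through the slots of the collar (z of cup in the frame of head above 0.0745 m and horizontal distance between cup and head below 0.004 m), for 0.1 s.
At the end, for the whole second after the job is handed in: The cup hangs at rest in the collar, released, upright within 0.06 rad and on the head's axis within 4 mm, its underside 75.8 to 79.0 mm above the bench and its yaw within 0.45 rad of the head's (pins in the pockets); flask and beaker upright (z of cup in the frame of head between 0.0758 and 0.079 m and horizontal distance between cup and head below 0.004 m and angle between the x axis of cup and the x axis of head, either way round below 0.45 rad and angle between cup's own z axis and vertical below 0.06 rad and linear speed of cup below 0.01 m/s and angle between each of flask, beaker's own z axis and vertical below 0.1 rad); the robot touches nothing.
It fails at once if the cup is pressed, turned or dropped against the homogeniser with more than 80 N of contact force (contact force between cup and head above 80 N).
It fails at once if the flask is moved by more than 20 mm (distance of flask from where it was at the start of the episode above 0.02 m).
It fails at once if the beaker is moved by more than 20 mm (distance of beaker from where it was at the start of the episode above 0.02 m).
It fails at once if the cup is tilted by more than 0.15 rad (angle between cup's own z axis and vertical above 0.15 rad).
It also fails if it takes over 72 s, if anything falls off the work surface, if the arm or the gripper's body presses on something with over 40 N, if the wrist force passes 120 N, or if a joint passes its speed limit or range.

## Working session

There is one attempt and no reset: what is moved stays moved. The work goes in short steps, Python scripts to look and compute and a tool call to move; the robot and the scene stay as the last step left them, time stands still between calls to the robot, and variables do not carry over. Pictures are saved under pics/ and viewed, and the job is handed in when it is done.

Besides the shell and the picture viewer there is one more tool, called as name(argument=value, ...) on one line, values as JSON. move_arm: Moves the arm, as the interface text tells. Its arguments: {"type":"object","properties":{"series":{"type":"array"},"fingers":{"type":"number"}},"required":["series"]}

```bash
ls; mkdir -p pics; python3 - <<'E'
from bench import *
import cv2, pickle, numpy as np
o=get_obs(); print({k:np.round(v,3).tolist() for k,v in o.items()})
for n in ["scene","top"]:
    s=snapshot(n); pickle.dump(s,open(f'{n}0.pkl','wb'))
    cv2.imwrite(f'pics/{n}0.png',s['image'][:,:,::-1])
    print(n,s['fovy'],s['cx'],s['cy'],np.round(s['camera_from_world'],4).tolist(),[k for k in s])
E
```

```text
pics
{'clock': 0.0, 'joints': [1.008, 0.343, 1.525, -0.0, 1.275, -0.146], 'joint_vel': [0.001, 0.001, 0.001, -0.0, 0.002, 0.0], 'joint_efforts': [0.0, -43.124, -24.423, 0.072, 0.056, -0.0], 'position': [0.212, 0.48, 0.234], 'tool_rot': [[0.405, 0.914, -0.001], [0.914, -0.405, -0.001], [-0.002, -0.0, -1.0]], 'contact_force': [-0.39, 0.3, -0.117], 'moment': [0.041, -0.009, 0.039], 'grip_width': 0.092}
scene 56.73240245073607 323.2884142983837 237.59787750385073 [[0.6184, -0.7859, 0.0084, -0.3437], [0.5187, 0.4161, 0.7469, -0.3953], [-0.5905, -0.4575, 0.6649, -0.7082], [0.0, 0.0, 0.0, 1.0]] ['image', 'range_z', 'fovy', 'cx', 'cy', 'camera_from_world']
top 55.768908070931104 326.6661142778679 243.01889694148667 [[0.0625, -0.998, 0.003, -0.0125], [0.9775, 0.0619, 0.2016, -0.6061], [-0.2014, -0.0097, 0.9795, -1.0261], [0.0, 0.0, 0.0, 1.0]] ['image', 'range_z', 'fovy', 'cx', 'cy', 'camera_from_world']
```

View pics/scene0.png

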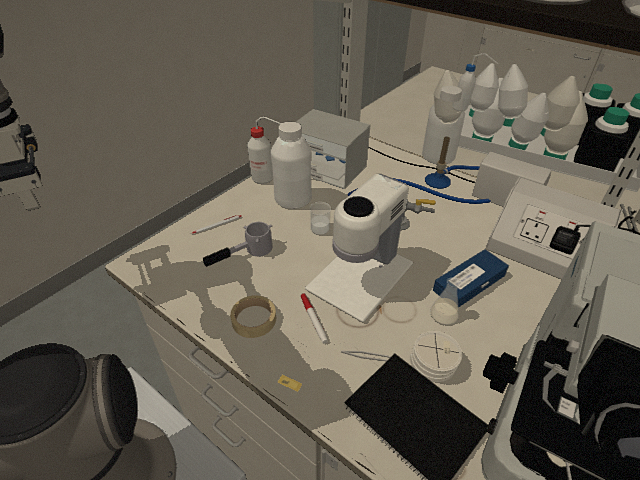

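View pics/top0.png

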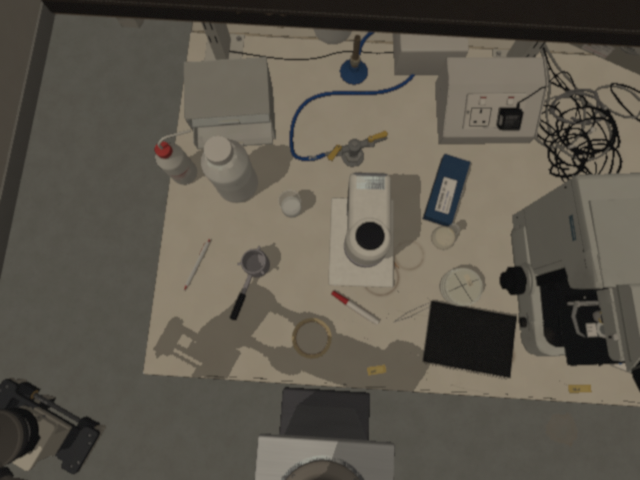

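The scene view shows the cup at about (260,238) with its grip at (215,257), the homogeniser head at (365,215), the beaker at (320,218) and the flask at (447,305). In the top view the cup is at (255,263), the grip at (238,306), the head at (370,236), the beaker at (291,204) and the flask at (443,236).

```bash
cat > h.py <<'E'
import numpy as np, cv2, pickle
def cloud(s):
    H,W=s['range_z'].shape; f=H/2/np.tan(np.radians(s['fovy'])/2)
    v,u=np.mgrid[0:H,0:W]; d=s['range_z'].astype(float)
    P=np.stack([(u-s['cx'])/f*d,-(v-s['cy'])/f*d,-d],-1)
    T=np.linalg.inv(s['camera_from_world'])
    Q=P@T[:3,:3].T+T[:3,3]; Q[d==0]=np.nan
    return Q
def proj(s,p):
    f=s['range_z'].shape[0]/2/np.tan(np.radians(s['fovy'])/2)
    c=s['camera_from_world']@np.append(p,1); return s['cx']+f*c[0]/-c[2], s['cy']-f*c[1]/-c[2]
def crop(s,x0,y0,x1,y1,k,name):
    cv2.imwrite(name,cv2.resize(s['image'][y0:y1,x0:x1,::-1],None,fx=k,fy=k,interpolation=cv2.INTER_CUBIC))
E
python3 - <<'E'
from h import *
S=pickle.load(open('scene0.pkl','rb'));T=pickle.load(open('top0.pkl','rb'))
crop(S,190,160,480,340,2.7,'pics/s0c.png'); crop(T,220,160,460,330,3.3,'pics/t0c.png')
for s,pts in((T,[(255,263),(238,306),(244,290),(256,248),(370,236),(345,270),(291,204),(443,236),(300,280),(336,280),(390,280)]),(S,[(215,257),(260,226),(360,205),(330,300),(447,305),(320,218)])):
    Q=cloud(s)
    for u,v in pts: print((u,v),np.round(Q[v,u],4))
E
```

```text
(255, 263) [0.5556 0.2025 0.0017]
(238, 306) [0.4442 0.2268 0.0397]
(244, 290) [0.4832 0.2167 0.0377]
(256, 248) [ 0.5947  0.2044 -0.0028]
(370, 236) [ 0.5893 -0.0621  0.238 ]
(345, 270) [ 0.5503 -0.0234  0.0138]
(291, 204) [0.7074 0.122  0.0267]
(443, 236) [ 0.6389 -0.2511  0.0687]
(300, 280) [0.5199 0.0867 0.0018]
(336, 280) [ 0.5241 -0.0027  0.0137]
(390, 280) [ 0.5324 -0.1355  0.0146]
(215, 257) [0.435  0.2291 0.0386]
(260, 226) [0.5748 0.2175 0.0479]
(360, 205) [ 0.5893 -0.0623  0.24  ]
(330, 300) [ 0.5158 -0.0501  0.0148]
(447, 305) [ 0.6309 -0.2674  0.0527]
(320, 218) [0.6806 0.1094 0.0618]
```

```bash
python3 - <<'E'
from h import *
from scipy.optimize import least_squares
S=pickle.load(open('scene0.pkl','rb'));T=pickle.load(open('top0.pkl','rb'))
for n,s in(('top',T),('scene',S)):
    Q=cloud(s).reshape(-1,3); I=s['image'].reshape(-1,3).astype(int)
    ok=np.isfinite(Q[:,0]); Q=Q[ok];I=I[ok]
    # bench height
    b=(np.abs(Q[:,2])<.02)&(Q[:,0]>.35)&(Q[:,0]<.6)&(abs(Q[:,1])<.3); print(n,'bench z',np.median(Q[b,2]))
    # heights histogram of objects in region
    r=(Q[:,0]>.3)&(Q[:,0]<.75)&(Q[:,1]>-.3)&(Q[:,1]<.3)&(Q[:,2]>.025)
    np.save(n+'_obj.npy',np.c_[Q[r],I[r]])
    from scipy.cluster.hierarchy import fcluster,linkage
    P=Q[r]; idx=np.random.default_rng(0).choice(len(P),min(3000,len(P)),False)
    c=fcluster(linkage(P[idx,:2],'single'),.012,'distance')
    for k in np.unique(c):
        p=P[idx][c==k]
        if len(p)>15: print(len(p),p.min(0).round(3),p.max(0).round(3),np.median(p,0).round(3))
E
```

```text
top bench z 0.0006716203930982045
25 [0.39  0.007 0.025] [0.428 0.073 0.028] [0.417 0.035 0.026]
187 [ 0.479 -0.3    0.025] [ 0.567 -0.26   0.052] [ 0.519 -0.282  0.047]
414 [ 0.621 -0.298  0.025] [ 0.749 -0.213  0.106] [ 0.699 -0.258  0.037]
1382 [ 0.542 -0.108  0.059] [ 0.73  -0.013  0.244] [ 0.627 -0.058  0.229]
229 [0.411 0.166 0.026] [0.587 0.247 0.066] [0.518 0.217 0.041]
578 [0.706 0.216 0.025] [0.75  0.3   0.231] [0.725 0.252 0.167]
156 [0.673 0.096 0.025] [0.731 0.15  0.075] [0.71  0.126 0.039]
scene bench z 0.0009291133968755139
20 [0.356 0.005 0.025] [0.41  0.023 0.027] [0.392 0.014 0.026]
292 [0.41  0.167 0.025] [0.584 0.246 0.066] [0.526 0.217 0.041]
526 [0.706 0.216 0.027] [0.75  0.3   0.231] [0.725 0.249 0.135]
57 [0.693 0.118 0.032] [0.73  0.154 0.073] [0.722 0.141 0.056]
77 [0.675 0.1   0.027] [0.718 0.138 0.073] [0.686 0.109 0.048]
1411 [ 0.541 -0.107  0.025] [ 0.727 -0.012  0.243] [ 0.602 -0.079  0.206]
236 [ 0.478 -0.3    0.025] [ 0.568 -0.258  0.052] [ 0.514 -0.282  0.047]
195 [ 0.621 -0.287  0.025] [ 0.662 -0.238  0.104] [ 0.637 -0.265  0.057]
155 [ 0.679 -0.298  0.025] [ 0.749 -0.211  0.04 ] [ 0.72  -0.265  0.036]
```

View pics/s0c.png

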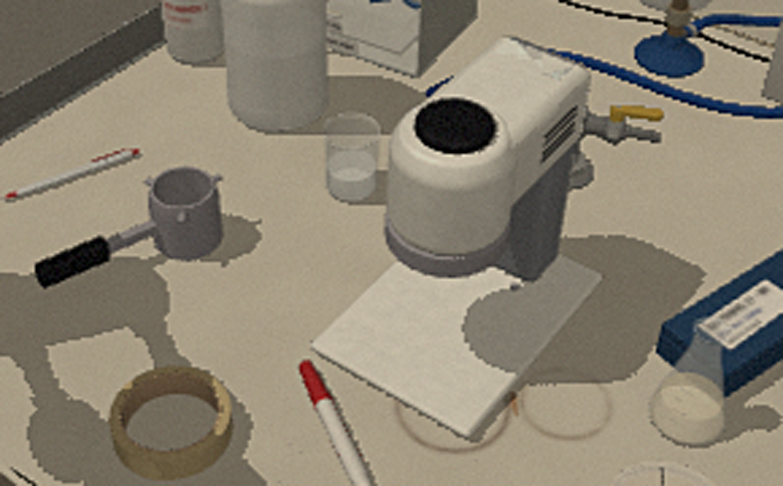

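View pics/t0c.png

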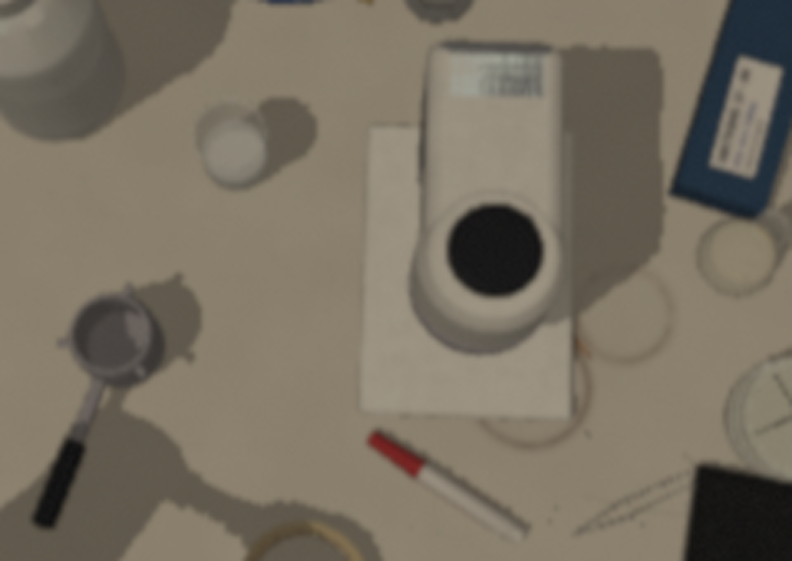

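```bash
python3 - <<'E'
from h import *
from scipy.optimize import least_squares
A={n:np.load(n+'_obj.npy') for n in('top','scene')}
def circ(P,r=None):
    x0=[P[:,0].mean(),P[:,1].mean()]+([] if r else [.03])
    f=lambda x:np.hypot(P[:,0]-x[0],P[:,1]-x[1])-(r or x[2])
    s=least_squares(f,x0,loss='soft_l1',f_scale=.002); return s.x,np.median(abs(f(s.x)))
for n,a in A.items():
    P=a[:,:3]
    m=(P[:,0]>.5)&(P[:,0]<.6)&(P[:,1]>.15)&(P[:,1]<.26)
    c=P[m]
    print(n,'cup rim z',np.percentile(c[:,2],[50,90,99]))
    rim=c[c[:,2]>.056]; print(' rim',len(rim),circ(rim))
    w=c[(c[:,2]>.028)&(c[:,2]<.044)&(np.hypot(c[:,0]-.555,c[:,1]-.206)>.0)]; print(' wall',len(w),circ(w,.0325),circ(w))
    g=P[(P[:,0]>.39)&(P[:,0]<.49)&(P[:,1]>.19)&(P[:,1]<.26)&(P[:,2]>.036)&(a[:,3:].max(1)<60)]
    print(' grip',len(g),g.mean(0),g.min(0),g.max(0)); d=g[:,:2]-g[:,:2].mean(0); u=np.linalg.svd(d,full_matrices=False)[2][0]; u*=np.sign(u[0]); t=d@u; print('  dir yaw',np.arctan2(u[1],u[0]),t.min(),t.max(), g[:,2].max())
    h=P[(P[:,0]>.53)&(P[:,0]<.75)&(P[:,1]>-.12)&(P[:,1]<0)]
    for lo,hi in((.125,.145),(.145,.16),(.16,.18),(.18,.2)):
        q=h[(h[:,2]>lo)&(h[:,2]<hi)&(h[:,0]<.62)]; 
        if len(q)>20: print(' head',lo,len(q),circ(q),q.min(0).round(3),q.max(0).round(3))
E
```

```text
top cup rim z [0.05383367 0.06306586 0.06518233]
 rim 169 (array([0.55047773, 0.19784022, 0.02870658]), np.float64(0.0013366734434237942))
 wall 101 (array([0.54366037, 0.19788261]), np.float64(0.003439823845234481)) (array([0.54397922, 0.19805627, 0.03178532]), np.float64(0.0031687576095804394))
 grip 172 [0.44316051 0.22909601 0.04021024] [0.41294406 0.21533398 0.03601234] [0.4759914  0.24382129 0.04588668]
  dir yaw -0.3019521058558598 -0.031406774184805863 0.034458277538733095 0.045886676499733214
 head 0.125 75 (array([ 0.58984962, -0.06118729,  0.04795235]), np.float64(0.00043481668855852723)) [ 0.541 -0.09   0.129] [ 0.598 -0.013  0.145]
 head 0.145 46 (array([ 0.59121162, -0.06138252,  0.04841432]), np.float64(0.0004595279292115874)) [ 0.542 -0.105  0.145] [ 0.595 -0.013  0.159]
 head 0.16 63 (array([ 0.59058332, -0.06106551,  0.04783867]), np.float64(0.00023905741808422087)) [ 0.542 -0.093  0.16 ] [ 0.577 -0.015  0.18 ]
 head 0.18 73 (array([ 0.59170744, -0.06134262,  0.04886495]), np.float64(0.0002639765100303712)) [ 0.542 -0.098  0.18 ] [ 0.617 -0.013  0.2  ]
scene cup rim
[... 376 characters left out ...]
1  0.24757443 0.04437464]
  dir yaw -0.29740493764250875 -0.03296078361343671 0.03318545580063035 0.044374638731990323
 head 0.125 355 (array([ 0.59083148, -0.05730497,  0.04803655]), np.float64(0.0007388940641490163)) [ 0.541 -0.107  0.125] [ 0.615 -0.015  0.145]
 head 0.145 211 (array([ 0.59117161, -0.05678449,  0.04744305]), np.float64(0.0007347085024776503)) [ 0.542 -0.106  0.145] [ 0.613 -0.016  0.16 ]
 head 0.16 347 (array([ 0.59169237, -0.05688257,  0.04824887]), np.float64(0.0006089272887016065)) [ 0.541 -0.106  0.16 ] [ 0.62  -0.017  0.18 ]
 head 0.18 360 (array([ 0.5916173 , -0.05688967,  0.0482086 ]), np.float64(0.0006135396177791089)) [ 0.541 -0.106  0.18 ] [ 0.62  -0.025  0.2  ]
```

The zoomed crops confirm all of this. The two cameras differ by about 4 mm in y, but the offset from cup to head agrees in both: +0.041, -0.2585. I'll get the head's yaw from the base plate and start the approach.

```bash
python3 - <<'E'
from h import *
for n in('top','scene'):
    s=pickle.load(open(n+'0.pkl','rb')); Q=cloud(s).reshape(-1,3)
    I=s['image'].reshape(-1,3)
    m=(abs(Q[:,2]-.0145)<.003)&(Q[:,0]>.42)&(Q[:,0]<.7)&(Q[:,1]>-.17)&(Q[:,1]<.05)
    P=Q[m]; print(n,len(P),P.min(0),P.max(0))
    # front edge & left edge per-bin
    b=np.arange(-.12,.0,.008); e=[(y,np.percentile(P[(P[:,1]>y)&(P[:,1]<y+.008),0],2)) for y in b]
    e=np.array(e); k=np.polyfit(e[:,0],e[:,1],1); print(' front slope yaw',-np.arctan(k[0]),e[:,1].round(3))
    b=np.arange(.48,.64,.008); e=np.array([(x,np.percentile(P[(P[:,0]>x)&(P[:,0]<x+.008),1],98)) for x in b if ((P[:,0]>x)&(P[:,0]<x+.008)).sum()>5]); k=np.polyfit(e[:,0],e[:,1],1); print(' left slope yaw',np.arctan(k[0]),e[:,1].round(3))
E
```

```text
top 2277 [ 0.42578935 -0.14113581  0.01150376] [0.6999514 0.0212736 0.0174892]
 front slope yaw -0.25276080685813546 [0.519 0.427 0.428 0.429 0.435 0.441 0.444 0.448 0.454 0.458 0.465 0.466
 0.474 0.48  0.482]
 left slope yaw 0.08421412667732674 [0.001 0.007 0.012 0.012 0.013 0.012 0.014 0.014 0.016 0.015 0.017 0.016
 0.017 0.017 0.018 0.018 0.019 0.017 0.02 ]
scene 3721 [ 0.4200196  -0.13934556  0.01150247] [0.69929159 0.04964204 0.01749316]
 front slope yaw -0.22953912594221354 [0.519 0.429 0.426 0.43  0.434 0.438 0.444 0.45  0.454 0.457 0.463 0.466
 0.471 0.475 0.481]
 left slope yaw -0.03798194074400525 [ 0.009  0.012  0.015  0.015  0.016  0.015  0.015  0.018  0.017  0.018
  0.017  0.014  0.018  0.017  0.016  0.016  0.017  0.02  -0.025]
```

move_arm(series=[[0.03, -0.03, -0.02, 0.02], [0.06, -0.06, -0.04, 0.04], [0.09, -0.09, -0.06, 0.06], [0.12, -0.12, -0.08, 0.08], [0.15, -0.16, -0.1, 0.1], [0.18, -0.19, -0.12, 0.12], [0.21, -0.22, -0.135, 0.132], [0.23, -0.25, -0.145, 0.132], [0.23, -0.25, -0.145, 0.132]])

```text
clock: 1.23
position: [0.4431, 0.2281, 0.0887]
tool_rot: [[0.284, 0.959, -0.002], [0.959, -0.284, -0.001], [-0.001, -0.002, -1.0]]
contact_force: [-0.7, -0.5, 0.4]
grip_width: 0.0913
```

move_arm(series=[[-0.001, 0.002, -0.015, 0], [-0.001, 0.002, -0.03, 0], [-0.001, 0.002, -0.045, 0], [-0.001, 0.002, -0.06, 0], [-0.001, 0.002, -0.07, 0], [-0.001, 0.002, -0.07, 0]])

```text
clock: 1.98
position: [0.4411, 0.232, 0.0189]
tool_rot: [[0.281, 0.96, -0.002], [0.96, -0.281, -0.0], [-0.001, -0.001, -1.0]]
contact_force: [0.3, 0.2, 0.4]
grip_width: 0.0922
```

```bash
python3 - <<'E'
from bench import *
from h import *
for n in ["scene","top"]:
    s=snapshot(n); pickle.dump(s,open(f'{n}1.pkl','wb'))
s=pickle.load(open('scene1.pkl','rb'));crop(s,180,160,420,330,3.3,'pics/s1.png')
S=pickle.load(open('scene0.pkl','rb'));crop(S,300,240,430,330,6,'pics/plate.png')
E
```

```text
(no output)
```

View pics/s1.png

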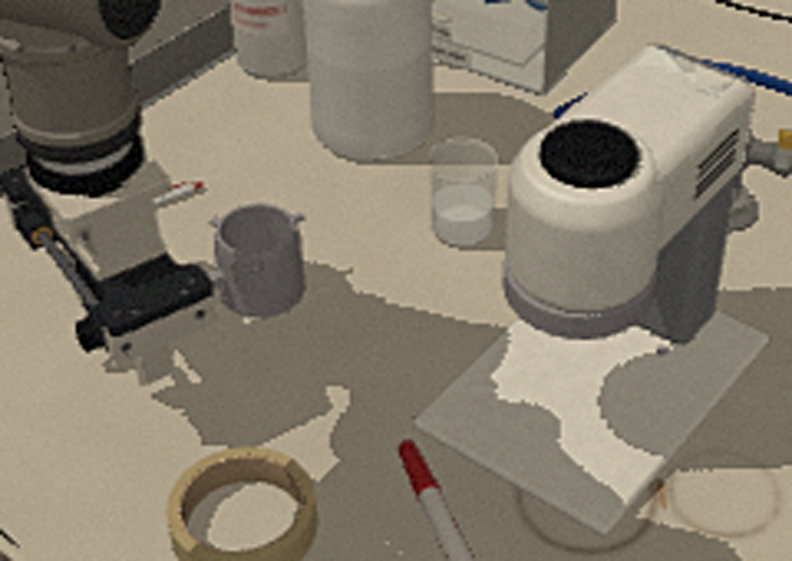

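View pics/plate.png

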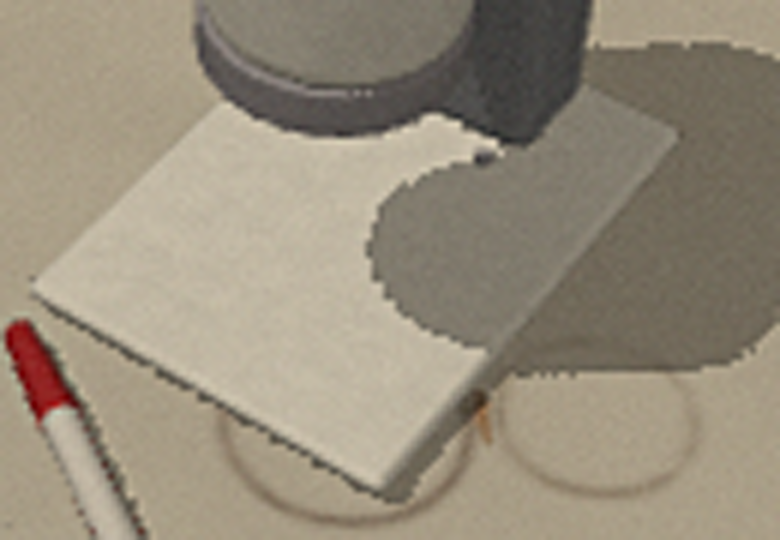

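The gripper straddles the handle and the cup stands untouched at zoomed (260,260). The base plate's top corners in the crop are front-left (35,287), front-right (380,490) and rear-right (678,137). Next I close the fingers.

```bash
python3 - <<'E'
from h import *
s=pickle.load(open('scene0.pkl','rb'))
f=240/np.tan(np.radians(s['fovy'])/2);T=np.linalg.inv(s['camera_from_world'])
def ray(u,v,z):
    d=T[:3,:3]@np.array([(u-s['cx'])/f,-(v-s['cy'])/f,-1]);o=T[:3,3];return o+d*(z-o[2])/d[2]
c=[ray(300+a/6,240+b/6,.0145) for a,b in((35,287),(380,490),(678,137))]
print(np.round(c,4)); fl,fr,rr=c; d=fl-fr; print('front w',np.hypot(*d[:2]),'yaw',np.arctan2(-d[0],d[1])); d=rr-fr; print('side yaw',np.arctan2(d[1],d[0]),'mid front',(fl+fr)/2)
E
```

```text
[[ 0.5103  0.0146  0.0145]
 [ 0.5128 -0.141   0.0145]
 [ 0.7328 -0.1352  0.0145]]
front w 0.15567589169595825 yaw 0.0166069172920866
side yaw 0.026395402162623764 mid front [ 0.51155192 -0.06321629  0.0145    ]
```

move_arm(fingers=255, series=[[0, 0, 0, 0], [0, 0, 0, 0], [0, 0, 0, 0], [0, 0, 0, 0], [0, 0, 0, 0], [0, 0, 0, 0], [0, 0, 0, 0], [0, 0, 0, 0]])

```text
clock: 3.08
position: [0.4415, 0.2321, 0.0197]
tool_rot: [[0.281, 0.96, -0.0], [0.96, -0.281, 0.0], [0.0, -0.0, -1.0]]
contact_force: [0.4, 0.3, 0.3]
grip_width: 0.0163
```

Gripped, with the opening at 16.3 mm. I lift 45 mm.

move_arm(series=[[0, 0, 0.005, 0], [0, 0, 0.012, 0], [0, 0, 0.02, 0], [0, 0, 0.028, 0], [0, 0, 0.036, 0], [0, 0, 0.042, 0], [0, 0, 0.045, 0], [0, 0, 0.045, 0], [0, 0, 0.045, 0]])

```text
clock: 4.2
position: [0.4413, 0.232, 0.0645]
tool_rot: [[0.281, 0.96, -0.0], [0.96, -0.281, -0.0], [-0.0, -0.0, -1.0]]
contact_force: [-0.4, -0.1, -2.7]
grip_width: 0.0157
```

```bash
cat >> h.py <<'E'
def rimfit(s,cx,cy,z0,R=.055):
    """rim centre: points around (cx,cy) with z within z0-6mm..z0+4"""
    from scipy.optimize import least_squares
    Q=cloud(s).reshape(-1,3); m=(np.hypot(Q[:,0]-cx,Q[:,1]-cy)<R)&(abs(Q[:,2]-z0+.001)<.005)
    P=Q[m]; r=least_squares(lambda x:np.hypot(P[:,0]-x[0],P[:,1]-x[1])-x[2],[cx,cy,.029],loss='soft_l1',f_scale=.0015)
    return r.x,len(P)
E
python3 - <<'E'
from bench import *
from h import *
o=get_obs(); print({k:np.round(v,4).tolist() for k,v in o.items() if k in('clock','position','contact_force','moment','grip_width')})
a=o['tool_rot'];print('ang',np.arctan2(a[1,0],a[0,0]))
for n in ["scene","top"]:
    s=snapshot(n); pickle.dump(s,open(f'{n}2.pkl','wb'))
    print(n,rimfit(s,.55,.2,.107), rimfit(pickle.load(open(n+'0.pkl','rb')),.55,.2,.062))
E
```

```text
{'clock': 4.2, 'position': [0.4413, 0.232, 0.0645], 'contact_force': [-0.3754, -0.0786, -2.6929], 'moment': [0.0603, 0.1605, -0.0208], 'grip_width': 0.0157}
ang 1.2859716738507943
scene (array([0.55028553, 0.20111388, 0.02840315]), 167) (array([0.54994638, 0.20117852, 0.028437  ]), 173)
top (array([0.55045808, 0.19779265, 0.02869935]), 166) (array([0.55045618, 0.19779151, 0.02866189]), 168)
```

move_arm(series=[[0.004, -0.008, 0, -0.03], [0.012, -0.025, 0, -0.1], [0.021, -0.044, 0, -0.17], [0.031, -0.063, 0, -0.25], [0.04, -0.082, 0, -0.33], [0.049, -0.101, 0, -0.4], [0.058, -0.12, 0, -0.48], [0.068, -0.139, 0, -0.56], [0.077, -0.158, 0, -0.63], [0.085, -0.175, 0, -0.7], [0.091, -0.187, 0, -0.745], [0.0936, -0.192, 0, -0.765]])

```text
clock: 5.8
position: [0.5355, 0.0392, 0.0647]
tool_rot: [[0.868, 0.496, 0.0], [0.496, -0.868, 0.0], [0.0, -0.0, -1.0]]
contact_force: [-0.3, 0.2, -2.0]
grip_width: 0.0155
```

move_arm(series=[[0, 0, 0, 0], [0, 0, 0, 0], [0, 0, 0, 0]])

```text
clock: 6.18
position: [0.5349, 0.0406, 0.0648]
tool_rot: [[0.867, 0.499, -0.0], [0.499, -0.867, 0.0], [-0.0, -0.0, -1.0]]
contact_force: [0.7, 0.0, -1.8]
grip_width: 0.0159
```

```bash
python3 - <<'E'
from bench import *
from h import *
o=get_obs(); print({k:np.round(v,4).tolist() for k,v in o.items() if k in('clock','position','contact_force','moment','grip_width')})
a=o['tool_rot'];print('ang',np.arctan2(a[1,0],a[0,0]))
for n in ["scene","top"]:
    s=snapshot(n); pickle.dump(s,open(f'{n}3.pkl','wb')); crop(s,280,150,440,290,5,f'pics/{n}3.png')
E
```

```text
{'clock': 6.175, 'position': [0.5349, 0.0406, 0.0648], 'contact_force': [0.682, 0.0206, -1.8232], 'moment': [0.141, 0.0943, 0.0304], 'grip_width': 0.0159}
ang 0.5219375672651055
```

View pics/scene3.png

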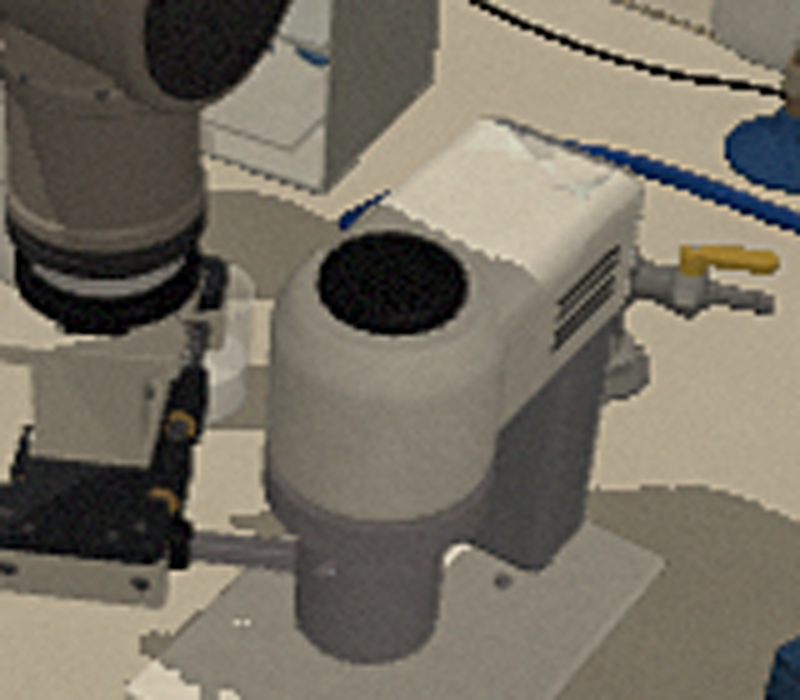

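View pics/top3.png

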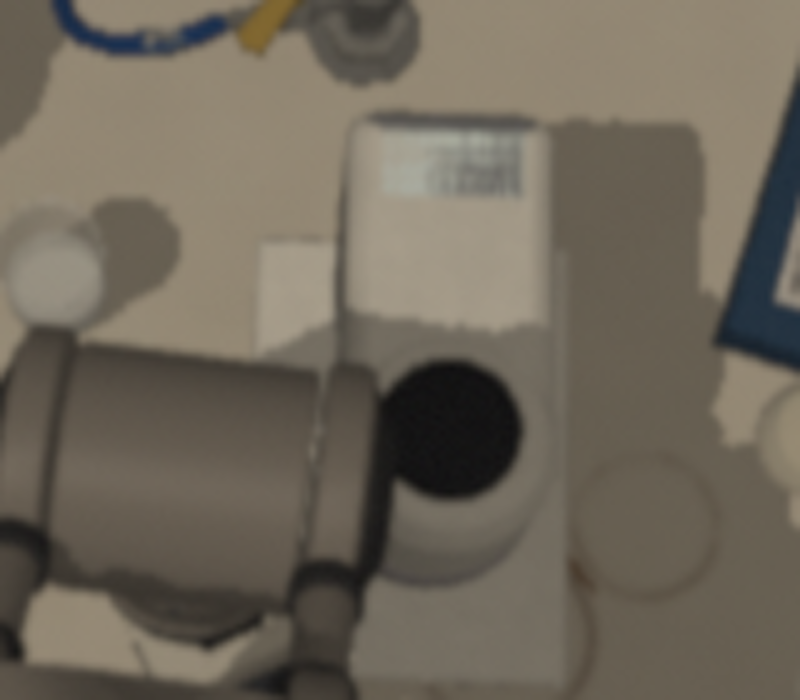

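The scene view shows the cup hanging under the collar, at crop (368,590), with the neck to its left. In the top view the wrist covers the left edge of the head near crop (380,440). I'll check that clearance and how well the cup is centred.

```bash
python3 - <<'E'
from h import *
from scipy.optimize import least_squares
t=pickle.load(open('top3.pkl','rb'));Q=cloud(t)
for u,v in((370,430),(378,450),(355,460),(320,460),(450,430)): print((u,v),Q[150+v//5,280+u//5].round(3))
s=pickle.load(open('scene3.pkl','rb'));P=cloud(s).reshape(-1,3)
def fit(P,r,x0=(.591,-.058)):
    f=lambda x:np.hypot(P[:,0]-x[0],P[:,1]-x[1])-r
    q=least_squares(f,x0,loss='soft_l1',f_scale=.001);return q.x.round(4),len(P),np.median(abs(f(q.x))).round(4)
d=np.hypot(P[:,0]-.5915,P[:,1]+.057)
c=P[(d<.05)&(P[:,2]>.05)&(P[:,2]<.085)&(P[:,0]<.6)]; print('cup wall scene',fit(c,.0325))
for lo,hi in((.05,.06),(.06,.07),(.07,.08)):
    c=P[(d<.045)&(P[:,2]>lo)&(P[:,2]<hi)]; print(lo,fit(c,.0325))
c=P[(d<.06)&(P[:,2]>.128)&(P[:,2]<.143)&(P[:,0]<.62)]; print('collar scene',fit(c,.049))
c=P[(d<.06)&(P[:,2]>.155)&(P[:,2]<.2)&(P[:,0]<.62)]; print('head scene',fit(c,.048))
# same method for cup at step2
s=pickle.load(open('scene2.pkl','rb'));P=cloud(s).reshape(-1,3)
d=np.hypot(P[:,0]-.5503,P[:,1]-.2011)
c=P[(d<.045)&(P[:,2]>.05)&(P[:,2]<.085)]; print('cup wall2 scene',fit(c,.0325,(.55,.2)), c.min(0),c.max(0))
E
```

```text
(370, 430) [ 0.547 -0.021  0.417]
(378, 450) [ 0.543 -0.023  0.404]
(355, 460) [ 0.535 -0.016  0.423]
(320, 460) [ 0.535 -0.005  0.421]
(450, 430) [ 0.589 -0.062  0.241]
cup wall scene (array([ 0.5925, -0.0548]), 365, np.float64(0.0008))
0.05 (array([ 0.5927, -0.0552]), 97, np.float64(0.0006))
0.06 (array([ 0.5929, -0.0551]), 88, np.float64(0.0005))
0.07 (array([ 0.5922, -0.0545]), 118, np.float64(0.0011))
collar scene (array([ 0.5915, -0.0568]), 230, np.float64(0.0006))
head scene (array([ 0.5914, -0.057 ]), 790, np.float64(0.0006))
cup wall2 scene (array([0.5506, 0.2023]), 394, np.float64(0.0015)) [0.50766041 0.16833057 0.05002083] [0.57878784 0.23131186 0.08480063]
```

The wrist is at z of about 0.40, well above the head. The cup is within about 1 mm of the axis, so I correct by (-1,-1) mm and rise to just below face contact.

move_arm(series=[[-0.001, -0.001, 0.003, 0], [-0.001, -0.001, 0.007, 0], [-0.001, -0.001, 0.011, 0], [-0.001, -0.001, 0.015, 0], [-0.001, -0.001, 0.018, 0], [-0.001, -0.001, 0.019, 0], [-0.001, -0.001, 0.019, 0], [-0.001, -0.001, 0.019, 0]])

```text
clock: 7.28
position: [0.534, 0.0391, 0.0836]
tool_rot: [[0.867, 0.498, -0.0], [0.498, -0.867, 0.0], [-0.0, -0.0, -1.0]]
contact_force: [-0.7, -0.2, -3.0]
grip_width: 0.0157
```

move_arm(series=[[0, 0, 0.0005, 0], [0, 0, 0.001, 0], [0, 0, 0.0015, 0], [0, 0, 0.0015, 0]])

```text
clock: 7.78
position: [0.5342, 0.0391, 0.0853]
tool_rot: [[0.867, 0.498, 0.0], [0.498, -0.867, 0.0], [0.0, 0.0, -1.0]]
contact_force: [-0.3, 0.5, -2.2]
grip_width: 0.0159
```

move_arm(series=[[0, 0, 0.0005, 0], [0, 0, 0.001, 0], [0, 0, 0.001, 0]])

```text
clock: 8.15
position: [0.5342, 0.0391, 0.0863]
tool_rot: [[0.867, 0.498, 0.0], [0.498, -0.867, 0.0], [0.0, 0.0, -1.0]]
contact_force: [-0.5, -0.7, -2.4]
grip_width: 0.0157
```

move_arm(series=[[0, 0, 0.0005, 0], [0, 0, 0.0005, 0]])

```text
clock: 8.4
position: [0.5341, 0.0391, 0.0868]
tool_rot: [[0.867, 0.498, 0.0], [0.498, -0.867, 0.0], [0.0, 0.0, -1.0]]
contact_force: [-0.7, 0.4, -1.6]
grip_width: 0.0161
```

move_arm(series=[[0, 0, 0.0005, 0], [0, 0, 0.0005, 0]])

```text
clock: 8.65
position: [0.534, 0.0391, 0.0871]
tool_rot: [[0.867, 0.498, -0.0], [0.498, -0.867, 0.0], [-0.0, -0.0, -1.0]]
contact_force: [-0.6, 0.5, -3.8]
grip_width: 0.0155
```

move_arm(series=[[0, 0, 0.0005, 0], [0, 0, 0.0005, 0]])

```text
clock: 8.9
position: [0.5339, 0.0392, 0.0875]
tool_rot: [[0.867, 0.498, -0.001], [0.498, -0.867, 0.0], [-0.0, -0.0, -1.0]]
contact_force: [-0.2, -0.0, -5.4]
grip_width: 0.0157
```

```bash
cat > g.py <<'E'
from bench import *
import numpy as np
o=get_obs(); a=o['tool_rot']; y=np.arctan2(a[1,0],a[0,0])-np.pi/2
p=o['position']; c=np.array(p[:2])+.1138*np.array([np.cos(y),np.sin(y)])
print('t',round(o['clock'],2),'p',np.round(p,4),'yaw',round(y,4),'cup',c.round(4),'under',round(p[2]-.0197,4),'F',np.round(o['contact_force'],2),'M',np.round(o['moment'],3),'tilt',np.round(a[:2,2],4))
E
python3 g.py
```

```text
t 8.9 p [0.5339 0.0392 0.0875] yaw -1.0498 cup [ 0.5905 -0.0595] under 0.0678 F [-0.16 -0.04 -5.42] M [ 0.451  0.254 -0.015] tilt [-0.0006  0.0002]
```

Face contact starts at TCP z of about 0.0869, at roughly 3.5 N/mm. I make a table of arc shifts for the sweep.

```bash
python3 - <<'E'
import numpy as np
L=.1138
for y in np.arange(-1.05,-.30,.04):
    d=lambda dy:(-L*(np.cos(y+dy)-np.cos(y)),-L*(np.sin(y+dy)-np.sin(y)))
    print(round(y,2),np.round(d(.02)+d(.04),4))
E
```

```text
-1.05 [-0.002  -0.0012 -0.0039 -0.0023]
-1.01 [-0.0019 -0.0012 -0.0038 -0.0025]
-0.97 [-0.0019 -0.0013 -0.0037 -0.0026]
-0.93 [-0.0018 -0.0014 -0.0036 -0.0028]
-0.89 [-0.0018 -0.0015 -0.0035 -0.0029]
-0.85 [-0.0017 -0.0015 -0.0034 -0.0031]
-0.81 [-0.0016 -0.0016 -0.0032 -0.0032]
-0.77 [-0.0016 -0.0016 -0.0031 -0.0033]
-0.73 [-0.0015 -0.0017 -0.003  -0.0035]
-0.69 [-0.0014 -0.0018 -0.0028 -0.0036]
-0.65 [-0.0014 -0.0018 -0.0027 -0.0037]
-0.61 [-0.0013 -0.0019 -0.0025 -0.0038]
-0.57 [-0.0012 -0.0019 -0.0024 -0.0039]
-0.53 [-0.0011 -0.002  -0.0022 -0.004 ]
-0.49 [-0.0011 -0.002  -0.0021 -0.0041]
-0.45 [-0.001  -0.0021 -0.0019 -0.0041]
-0.41 [-0.0009 -0.0021 -0.0017 -0.0042]
-0.37 [-0.0008 -0.0021 -0.0016 -0.0043]
-0.33 [-0.0007 -0.0022 -0.0014 -0.0043]
```

move_arm(series=[[-0.002, -0.0011, -0.0002, 0.02], [-0.0039, -0.0023, -0.0002, 0.04], [-0.0039, -0.0023, -0.0002, 0.04]])

```text
clock: 9.28
position: [0.53, 0.0367, 0.0875]
tool_rot: [[0.847, 0.532, -0.0], [0.532, -0.847, 0.0], [-0.0, -0.0, -1.0]]
contact_force: [-0.1, -0.2, -4.6]
grip_width: 0.0157
```

```bash
python3 g.py
```

```text
t 9.28 p [0.53   0.0367 0.0875] yaw -1.0096 cup [ 0.5905 -0.0597] under 0.0678 F [-0.13 -0.23 -4.57] M [ 0.4    0.346 -0.046] tilt [-0.0003  0.0001]
```

move_arm(series=[[-0.0019, -0.0012, 0, 0.02], [-0.0038, -0.0025, 0, 0.04], [-0.0038, -0.0025, 0, 0.04]])

```text
clock: 9.65
position: [0.5262, 0.0342, 0.0875]
tool_rot: [[0.825, 0.566, -0.0], [0.566, -0.825, 0.0], [-0.0, -0.0, -1.0]]
contact_force: [0.3, 0.8, -4.5]
grip_width: 0.0158
```

move_arm(series=[[-0.0019, -0.0013, 0, 0.02], [-0.0037, -0.0026, 0, 0.04], [-0.0037, -0.0026, 0, 0.04]])

```text
clock: 10.02
position: [0.5226, 0.0316, 0.0876]
tool_rot: [[0.801, 0.598, -0.0], [0.598, -0.801, 0.0], [-0.0, -0.0, -1.0]]
contact_force: [-0.2, 0.6, -3.8]
grip_width: 0.0157
```

move_arm(series=[[-0.0018, -0.0014, 0, 0.02], [-0.0036, -0.0028, 0, 0.04], [-0.0036, -0.0028, 0, 0.04]])

```text
clock: 10.4
position: [0.5192, 0.0287, 0.0877]
tool_rot: [[0.777, 0.63, 0.001], [0.63, -0.777, -0.0], [0.0, 0.0, -1.0]]
contact_force: [-1.1, -0.2, -2.1]
grip_width: 0.0154
```

```bash
python3 g.py
```

```text
t 10.4 p [0.5192 0.0287 0.0877] yaw -0.8896 cup [ 0.5909 -0.0597] under 0.068 F [-1.06 -0.21 -2.1 ] M [ 0.213  0.307 -0.044] tilt [ 0.0005 -0.    ]
```

move_arm(series=[[0, 0, 0.0003, 0], [0, 0, 0.0006, 0], [0, 0, 0.0006, 0]])

```text
clock: 10.78
position: [0.5191, 0.0289, 0.0881]
tool_rot: [[0.777, 0.63, 0.0], [0.63, -0.777, 0.0], [0.0, -0.0, -1.0]]
contact_force: [-0.7, 0.4, -2.4]
grip_width: 0.0161
```

```bash
python3 g.py
```

```text
t 10.78 p [0.5191 0.0289 0.0881] yaw -0.8898 cup [ 0.5908 -0.0595] under 0.0684 F [-0.7   0.45 -2.35] M [ 0.172  0.319 -0.028] tilt [0.     0.0001]
```

The force is back to the weight alone at 1.2 mm above face height, so the pins are in the slots, near their edge. I turn a little further toward the slot centre and rise.

move_arm(series=[[-0.0013, -0.0011, 0, 0.015], [-0.0026, -0.0022, 0, 0.03], [-0.0026, -0.0022, 0.0008, 0.03], [-0.0026, -0.0022, 0.0015, 0.03], [-0.0026, -0.0022, 0.0015, 0.03]])

```text
clock: 11.4
position: [0.5164, 0.0267, 0.0896]
tool_rot: [[0.758, 0.653, -0.0], [0.653, -0.758, 0.0], [-0.0, -0.0, -1.0]]
contact_force: [-0.9, 0.3, -2.7]
grip_width: 0.0156
```

```bash
python3 g.py
```

```text
t 11.4 p [0.5164 0.0267 0.0896] yaw -0.8598 cup [ 0.5906 -0.0595] under 0.0699 F [-0.95  0.33 -2.71] M [0.183 0.319 0.092] tilt [-0.0003  0.0001]
```

move_arm(series=[[0, 0, 0.001, 0], [0, 0, 0.002, 0], [0, 0, 0.003, 0], [0, 0, 0.003, 0]])

```text
clock: 11.9
position: [0.5164, 0.0267, 0.0927]
tool_rot: [[0.758, 0.653, -0.0], [0.653, -0.758, 0.0], [-0.0, -0.0, -1.0]]
contact_force: [-2.6, -0.0, -1.9]
grip_width: 0.0158
```

move_arm(series=[[0, 0, 0.001, 0], [0, 0, 0.002, 0], [0, 0, 0.0025, 0], [0, 0, 0.0025, 0]])

```text
clock: 12.4
position: [0.5164, 0.0267, 0.0952]
tool_rot: [[0.758, 0.653, -0.0], [0.653, -0.758, 0.0], [-0.0, -0.0, -1.0]]
contact_force: [-4.2, 1.1, -2.2]
grip_width: 0.0156
```

```bash
python3 g.py
```

```text
t 12.4 p [0.5164 0.0267 0.0952] yaw -0.8598 cup [ 0.5907 -0.0595] under 0.0755 F [-4.21  1.05 -2.22] M [ 0.228  0.688 -0.106] tilt [-0.0001  0.0001]
```

A lateral force of (-4.2, +1.1) N is building. The cup touches the +x side of the bore, so I back off to the -x side.

move_arm(series=[[-0.0008, 0.0002, 0, 0], [-0.0015, 0.0003, 0, 0], [-0.0015, 0.0003, 0, 0]])

```text
clock: 12.78
position: [0.5158, 0.0267, 0.0955]
tool_rot: [[0.758, 0.653, 0.002], [0.653, -0.758, -0.0], [0.001, 0.002, -1.0]]
contact_force: [0.3, -0.4, -2.4]
grip_width: 0.0154
```

```bash
python3 g.py
```

```text
t 12.78 p [0.5158 0.0267 0.0955] yaw -0.8598 cup [ 0.5901 -0.0595] under 0.0758 F [ 0.35 -0.42 -2.45] M [0.025 0.061 0.004] tilt [ 0.0019 -0.0003]
```

move_arm(series=[[0, 0, 0.0005, 0], [0, 0, 0.001, 0], [0, 0, 0.001, 0]])

```text
clock: 13.15
position: [0.5154, 0.0268, 0.0963]
tool_rot: [[0.758, 0.653, 0.001], [0.653, -0.758, -0.0], [0.001, 0.001, -1.0]]
contact_force: [1.7, -1.0, -2.3]
grip_width: 0.0156
```

```bash
python3 g.py
```

```text
t 13.15 p [0.5154 0.0268 0.0963] yaw -0.8597 cup [ 0.5897 -0.0594] under 0.0766 F [ 1.71 -0.95 -2.27] M [-0.13  -0.021  0.073] tilt [ 0.001  -0.0003]
```

move_arm(series=[[0.0005, -0.0002, 0, 0], [0.0005, -0.0002, 0.0005, 0], [0.0005, -0.0002, 0.0005, 0]])

```text
clock: 13.52
position: [0.5155, 0.0268, 0.0966]
tool_rot: [[0.758, 0.653, 0.0], [0.653, -0.758, 0.0], [0.0, 0.0, -1.0]]
contact_force: [1.1, -0.8, -0.9]
grip_width: 0.0159
```

```bash
python3 g.py
```

```text
t 13.53 p [0.5155 0.0268 0.0966] yaw -0.8597 cup [ 0.5898 -0.0594] under 0.0769 F [ 1.06 -0.77 -0.85] M [0.008 0.025 0.09 ] tilt [0.0001 0.    ]
```

move_arm(series=[[0.0003, -0.0003, 0.0003, 0], [0.0003, -0.0003, 0.0006, 0], [0.0003, -0.0003, 0.0006, 0]])

```text
clock: 13.9
position: [0.5155, 0.0266, 0.097]
tool_rot: [[0.758, 0.653, -0.001], [0.653, -0.758, 0.0], [-0.0, -0.001, -1.0]]
contact_force: [-0.2, 0.1, -4.2]
grip_width: 0.0161
```

```bash
python3 g.py
```

```text
t 13.9 p [0.5155 0.0266 0.097 ] yaw -0.8598 cup [ 0.5898 -0.0596] under 0.0773 F [-0.17  0.07 -4.17] M [0.275 0.195 0.12 ] tilt [-0.0007  0.0003]
```

The seat is felt at TCP z of about 0.097, as predicted, with the lateral force at zero. Now I turn anticlockwise in small steps about the axis.

```bash
python3 - <<'E'
import numpy as np
L=.1138
for y in np.arange(-.86,.0,.05):
    d=lambda dy:(-L*(np.cos(y+dy)-np.cos(y)),-L*(np.sin(y+dy)-np.sin(y)))
    print(round(y,2),np.round(d(.025)+d(.05),4))
E
```

```text
-0.86 [-0.0021 -0.0019 -0.0042 -0.0038]
-0.81 [-0.002 -0.002 -0.004 -0.004]
-0.76 [-0.0019 -0.0021 -0.0038 -0.0042]
-0.71 [-0.0018 -0.0022 -0.0036 -0.0044]
-0.66 [-0.0017 -0.0023 -0.0034 -0.0046]
-0.61 [-0.0016 -0.0024 -0.0031 -0.0047]
-0.56 [-0.0015 -0.0024 -0.0029 -0.0049]
-0.51 [-0.0014 -0.0025 -0.0027 -0.005 ]
-0.46 [-0.0012 -0.0026 -0.0024 -0.0052]
-0.41 [-0.0011 -0.0026 -0.0021 -0.0053]
-0.36 [-0.001  -0.0027 -0.0019 -0.0054]
-0.31 [-0.0008 -0.0027 -0.0016 -0.0055]
-0.26 [-0.0007 -0.0028 -0.0013 -0.0055]
-0.21 [-0.0006 -0.0028 -0.001  -0.0056]
-0.16 [-0.0004 -0.0028 -0.0008 -0.0056]
-0.11 [-0.0003 -0.0028 -0.0005 -0.0057]
-0.06 [-0.0001 -0.0028 -0.0002 -0.0057]
-0.01 [ 0.     -0.0028  0.0001 -0.0057]
```

move_arm(series=[[-0.0021, -0.0019, 0, 0.025], [-0.0042, -0.0038, 0, 0.05], [-0.0042, -0.0038, 0, 0.05]])

```text
clock: 14.28
position: [0.5112, 0.0225, 0.0971]
tool_rot: [[0.724, 0.69, -0.001], [0.69, -0.724, 0.0], [-0.0, -0.0, -1.0]]
contact_force: [-0.1, 0.0, -5.5]
grip_width: 0.0161
```

```bash
python3 g.py
```

```text
t 14.28 p [0.5112 0.0225 0.0971] yaw -0.8097 cup [ 0.5897 -0.0599] under 0.0774 F [-0.09  0.04 -5.51] M [0.308 0.303 0.005] tilt [-0.0005  0.0002]
```

move_arm(series=[[-0.002, -0.002, 0, 0.025], [-0.004, -0.004, 0, 0.05], [-0.004, -0.004, 0, 0.05]])

```text
clock: 14.65
position: [0.5074, 0.0186, 0.0972]
tool_rot: [[0.689, 0.725, -0.0], [0.725, -0.689, 0.0], [-0.0, -0.0, -1.0]]
contact_force: [-0.3, 0.3, -5.1]
grip_width: 0.0158
```

```bash
python3 g.py
```

```text
t 14.65 p [0.5074 0.0186 0.0972] yaw -0.7596 cup [ 0.5899 -0.0598] under 0.0775 F [-0.33  0.28 -5.1 ] M [ 0.285  0.354 -0.035] tilt [-0.0003  0.0001]
```

move_arm(series=[[-0.0019, -0.0021, 0, 0.025], [-0.0038, -0.0042, 0, 0.05], [-0.0038, -0.0042, 0, 0.05]])

```text
clock: 15.02
position: [0.5036, 0.0143, 0.0972]
tool_rot: [[0.651, 0.759, -0.0], [0.759, -0.651, 0.0], [-0.0, -0.0, -1.0]]
contact_force: [-0.6, -1.1, -5.3]
grip_width: 0.0156
```

```bash
python3 g.py
```

```text
t 15.03 p [0.5036 0.0143 0.0972] yaw -0.7096 cup [ 0.59   -0.0598] under 0.0775 F [-0.58 -1.08 -5.33] M [0.335 0.393 0.03 ] tilt [-0.0001  0.    ]
```

move_arm(series=[[-0.0018, -0.0022, 0.0001, 0.025], [-0.0036, -0.0044, 0.0002, 0.05], [-0.0036, -0.0044, 0.0002, 0.05]])

```text
clock: 15.4
position: [0.5, 0.0099, 0.0974]
tool_rot: [[0.613, 0.79, -0.0], [0.79, -0.613, 0.0], [-0.0, -0.0, -1.0]]
contact_force: [-0.6, 0.7, -5.4]
grip_width: 0.0158
```

```bash
python3 g.py
```

```text
t 15.4 p [0.5    0.0099 0.0974] yaw -0.6596 cup [ 0.5899 -0.0598] under 0.0777 F [-0.61  0.65 -5.38] M [0.268 0.341 0.024] tilt [-0.0002  0.0001]
```

move_arm(series=[[-0.0017, -0.0023, 0.0001, 0.025], [-0.0034, -0.0046, 0.0002, 0.05], [-0.0034, -0.0046, 0.0002, 0.05]])

```text
clock: 15.78
position: [0.4967, 0.0053, 0.0976]
tool_rot: [[0.573, 0.82, -0.0], [0.82, -0.573, 0.0], [0.0, -0.0, -1.0]]
contact_force: [0.9, -0.4, -5.6]
grip_width: 0.0159
```

```bash
python3 g.py
```

```text
t 15.78 p [0.4967 0.0053 0.0976] yaw -0.6096 cup [ 0.59   -0.0599] under 0.0779 F [ 0.87 -0.41 -5.6 ] M [ 0.278  0.443 -0.037] tilt [-0.0001  0.    ]
```

move_arm(series=[[-0.0016, -0.0024, 0.0001, 0.025], [-0.0031, -0.0047, 0.0002, 0.05], [-0.0031, -0.0047, 0.0002, 0.05]])

```text
clock: 16.15
position: [0.4937, 0.0006, 0.0979]
tool_rot: [[0.531, 0.847, 0.0], [0.847, -0.531, -0.0], [0.0, 0.0, -1.0]]
contact_force: [-0.3, 0.7, -5.2]
grip_width: 0.0157
```

```bash
python3 g.py
```

```text
t 16.15 p [0.4937 0.0006 0.0979] yaw -0.5597 cup [ 0.5901 -0.0599] under 0.0782 F [-0.25  0.73 -5.21] M [0.166 0.394 0.003] tilt [ 0.0001 -0.    ]
```

move_arm(series=[[-0.0015, -0.0024, 0.0001, 0.025], [-0.0029, -0.0049, 0.0003, 0.05], [-0.0029, -0.0049, 0.0003, 0.05]])

```text
clock: 16.52
position: [0.4908, -0.0043, 0.0982]
tool_rot: [[0.488, 0.873, 0.0], [0.873, -0.488, 0.0], [0.0, 0.0, -1.0]]
contact_force: [-0.2, -0.2, -5.0]
grip_width: 0.0158
```

```bash
python3 g.py
```

```text
t 16.52 p [ 0.4908 -0.0043  0.0982] yaw -0.5096 cup [ 0.5901 -0.0598] under 0.0785 F [-0.19 -0.18 -4.97] M [ 0.186  0.285 -0.065] tilt [0.0001 0.0001]
```

move_arm(series=[[-0.0014, -0.0025, 0.0002, 0.025], [-0.0027, -0.005, 0.0004, 0.05], [-0.0027, -0.005, 0.0004, 0.05]])

```text
clock: 16.9
position: [0.4881, -0.0093, 0.0986]
tool_rot: [[0.444, 0.896, 0.0], [0.896, -0.444, 0.0], [0.0, 0.0, -1.0]]
contact_force: [0.1, -0.5, -5.3]
grip_width: 0.0155
```

```bash
python3 g.py
```

```text
t 16.9 p [ 0.4881 -0.0093  0.0986] yaw -0.4596 cup [ 0.59   -0.0598] under 0.0789 F [ 0.12 -0.52 -5.25] M [ 0.097  0.428 -0.056] tilt [0.0001 0.0001]
```

move_arm(series=[[-0.0012, -0.0026, 0.0002, 0.025], [-0.0024, -0.0052, 0.0005, 0.05], [-0.0024, -0.0052, 0.0005, 0.05]])

```text
clock: 17.27
position: [0.4856, -0.0145, 0.0991]
tool_rot: [[0.398, 0.917, 0.0], [0.917, -0.398, 0.0], [0.0, -0.0, -1.0]]
contact_force: [-0.2, 0.1, -4.5]
grip_width: 0.0156
```

```bash
python3 g.py
```

```text
t 17.27 p [ 0.4856 -0.0145  0.0991] yaw -0.4096 cup [ 0.59   -0.0598] under 0.0794 F [-0.23  0.07 -4.47] M [ 0.119  0.355 -0.048] tilt [0.     0.0001]
```

move_arm(series=[[-0.0011, -0.0026, 0.0003, 0.025], [-0.0021, -0.0053, 0.0005, 0.05], [-0.0021, -0.0053, 0.0005, 0.05]])

```text
clock: 17.65
position: [0.4835, -0.0198, 0.0996]
tool_rot: [[0.352, 0.936, -0.0], [0.936, -0.352, 0.0], [0.0, -0.0, -1.0]]
contact_force: [-0.6, 0.1, -5.2]
grip_width: 0.0157
```

```bash
python3 g.py
```

```text
t 17.65 p [ 0.4835 -0.0198  0.0996] yaw -0.3595 cup [ 0.5901 -0.0598] under 0.0799 F [-0.62  0.12 -5.17] M [ 0.149  0.383 -0.043] tilt [-0.      0.0001]
```

move_arm(series=[[-0.001, -0.0027, 0.0003, 0.025], [-0.0019, -0.0054, 0.0005, 0.05], [-0.0019, -0.0054, 0.0005, 0.05]])

```text
clock: 18.02
position: [0.4817, -0.0252, 0.1001]
tool_rot: [[0.305, 0.952, 0.0], [0.952, -0.305, 0.0], [0.0, 0.0, -1.0]]
contact_force: [-2.2, 0.2, -4.6]
grip_width: 0.0159
```

```bash
python3 g.py
```

```text
t 18.02 p [ 0.4817 -0.0252  0.1001] yaw -0.3096 cup [ 0.5901 -0.0599] under 0.0804 F [-2.2   0.19 -4.64] M [ 0.086  0.329 -0.06 ] tilt [0.0002 0.0001]
```

move_arm(series=[[-0.001, -0.0027, 0, 0.025], [-0.0019, -0.0055, 0, 0.05], [-0.0019, -0.0055, 0, 0.05]])

```text
clock: 18.4
position: [0.4799, -0.0307, 0.1001]
tool_rot: [[0.257, 0.967, 0.0], [0.967, -0.257, 0.0], [0.0, 0.0, -1.0]]
contact_force: [0.5, 0.9, -5.2]
grip_width: 0.0159
```

```bash
python3 g.py
```

```text
t 18.4 p [ 0.4799 -0.0307  0.1001] yaw -0.2595 cup [ 0.5899 -0.0599] under 0.0804 F [ 0.45  0.87 -5.17] M [0.102 0.241 0.053] tilt [0.0003 0.    ]
```

move_arm(series=[[-0.0007, -0.0028, 0, 0.025], [-0.0013, -0.0055, 0, 0.05], [-0.0013, -0.0055, 0, 0.05]])

```text
clock: 18.77
position: [0.4784, -0.0361, 0.1]
tool_rot: [[0.208, 0.978, -0.0], [0.978, -0.208, 0.0], [0.0, -0.0, -1.0]]
contact_force: [-0.2, 1.0, -5.1]
grip_width: 0.0158
```

```bash
python3 g.py
```

```text
t 18.77 p [ 0.4784 -0.0361  0.1   ] yaw -0.2094 cup [ 0.5898 -0.0598] under 0.0803 F [-0.15  1.   -5.08] M [0.234 0.307 0.216] tilt [-0.0001  0.0002]
```

move_arm(series=[[-0.0003, -0.0016, 0, 0.015], [-0.0006, -0.0033, 0, 0.03], [-0.0006, -0.0033, 0, 0.03]])

```text
clock: 19.15
position: [0.4777, -0.0394, 0.0999]
tool_rot: [[0.179, 0.984, -0.001], [0.984, -0.179, 0.0], [0.0, -0.001, -1.0]]
contact_force: [0.5, 0.8, -5.7]
grip_width: 0.0159
```

```bash
python3 g.py
```

```text
t 19.15 p [ 0.4777 -0.0394  0.0999] yaw -0.1796 cup [ 0.5897 -0.0597] under 0.0802 F [ 0.55  0.8  -5.71] M [0.126 0.488 0.123] tilt [-0.0006  0.0002]
```

move_arm(series=[[-0.0002, -0.0017, 0, 0.015], [-0.0005, -0.0034, 0, 0.03], [-0.0005, -0.0034, 0, 0.03]])

```text
clock: 19.52
position: [0.4772, -0.0428, 0.0999]
tool_rot: [[0.149, 0.989, -0.0], [0.989, -0.149, 0.0], [0.0, -0.0, -1.0]]
contact_force: [-0.2, 0.3, -6.2]
grip_width: 0.0158
```

```bash
python3 g.py
```

```text
t 19.52 p [ 0.4772 -0.0428  0.0999] yaw -0.1498 cup [ 0.5898 -0.0598] under 0.0802 F [-0.16  0.32 -6.22] M [0.217 0.611 0.103] tilt [-0.0004  0.0002]
```

Support from the ramp has gone: Fz is down to -6.2 N at the nominal pocket yaw. I lower gently to see whether the pins drop past crest height.

move_arm(series=[[0, 0, -0.0005, 0], [0, 0, -0.001, 0], [0, 0, -0.001, 0]])

```text
clock: 19.9
position: [0.4775, -0.0427, 0.0991]
tool_rot: [[0.149, 0.989, 0.0], [0.989, -0.149, -0.0], [0.0, 0.0, -1.0]]
contact_force: [-0.7, 1.7, -5.1]
grip_width: 0.0156
```

```bash
python3 g.py
```

```text
t 19.9 p [ 0.4775 -0.0427  0.0991] yaw -0.1498 cup [ 0.59   -0.0597] under 0.0794 F [-0.74  1.65 -5.08] M [0.139 0.498 0.077] tilt [ 0.0002 -0.    ]
```

move_arm(series=[[-0.0001, -0.0012, 0, 0.01], [-0.0003, -0.0023, 0, 0.02], [-0.0003, -0.0023, 0, 0.02]])

```text
clock: 20.27
position: [0.4773, -0.0452, 0.0991]
tool_rot: [[0.129, 0.992, 0.001], [0.992, -0.129, -0.0], [0.0, 0.001, -1.0]]
contact_force: [0.4, 0.6, -6.2]
grip_width: 0.0159
```

```bash
python3 g.py
```

```text
t 20.27 p [ 0.4773 -0.0452  0.0991] yaw -0.1298 cup [ 0.5902 -0.0599] under 0.0794 F [ 0.35  0.63 -6.22] M [0.13  0.403 0.015] tilt [ 0.0005 -0.    ]
```

move_arm(series=[[-0.0001, -0.0012, 0, 0.01], [-0.0003, -0.0023, 0, 0.02], [-0.0003, -0.0023, 0, 0.02]])

```text
clock: 20.65
position: [0.4768, -0.0473, 0.0991]
tool_rot: [[0.11, 0.994, 0.0], [0.994, -0.11, 0.0], [0.0, 0.0, -1.0]]
contact_force: [-0.3, 1.5, -4.5]
grip_width: 0.0159
```

```bash
python3 g.py
```

```text
t 20.65 p [ 0.4768 -0.0473  0.0991] yaw -0.1098 cup [ 0.5899 -0.0598] under 0.0794 F [-0.28  1.46 -4.51] M [0.203 0.447 0.04 ] tilt [0.0001 0.0002]
```

move_arm(series=[[-0.0001, -0.0012, 0, 0.01], [-0.0002, -0.0023, 0, 0.02], [-0.0002, -0.0023, 0, 0.02]])

```text
clock: 21.02
position: [0.4765, -0.0492, 0.099]
tool_rot: [[0.09, 0.996, -0.0], [0.996, -0.09, 0.001], [0.001, -0.0, -1.0]]
contact_force: [-0.3, 4.8, -4.2]
grip_width: 0.0158
```

```bash
python3 g.py
```

```text
t 21.02 p [ 0.4765 -0.0492  0.099 ] yaw -0.0898 cup [ 0.5899 -0.0594] under 0.0793 F [-0.27  4.76 -4.18] M [ 0.744  0.402 -0.199] tilt [-0.0002  0.001 ]
```

There is a clear stop: Fy is +4.8 N at yaw of about -0.10. I ease back 0.012 rad and lower toward pocket height.

move_arm(series=[[0.0001, 0.0014, 0, -0.012], [0.0001, 0.0014, -0.0004, -0.012], [0.0001, 0.0014, -0.0008, -0.012], [0.0001, 0.0014, -0.0008, -0.012]])

```text
clock: 21.52
position: [0.4768, -0.0483, 0.0983]
tool_rot: [[0.102, 0.995, 0.0], [0.995, -0.102, 0.0], [0.0, 0.0, -1.0]]
contact_force: [-1.1, 1.5, -3.2]
grip_width: 0.0158
```

```bash
python3 g.py
```

```text
t 21.52 p [ 0.4768 -0.0483  0.0983] yaw -0.1017 cup [ 0.59   -0.0598] under 0.0786 F [-1.12  1.47 -3.21] M [ 0.416  0.33  -0.079] tilt [0.0002 0.    ]
```

move_arm(series=[[0, 0.0004, -0.0004, -0.003], [0, 0.0004, -0.0006, -0.003], [0, 0.0004, -0.0006, -0.003]])

```text
clock: 21.9
position: [0.4769, -0.0479, 0.0978]
tool_rot: [[0.105, 0.995, 0.0], [0.995, -0.105, -0.0], [-0.0, 0.0, -1.0]]
contact_force: [-1.1, 1.9, -2.8]
grip_width: 0.0156
```

```bash
python3 g.py; python3 - <<'E'
from bench import *
from h import *
for n in ["scene","top"]:
    s=snapshot(n); pickle.dump(s,open(f'{n}4.pkl','wb')); crop(s,280,150,440,290,5,f'pics/{n}4.png')
E
```

```text
t 21.9 p [ 0.4769 -0.0479  0.0978] yaw -0.1048 cup [ 0.5901 -0.0598] under 0.0781 F [-1.1   1.94 -2.83] M [ 0.293  0.149 -0.009] tilt [ 0.0005 -0.0001]
```

View pics/scene4.png

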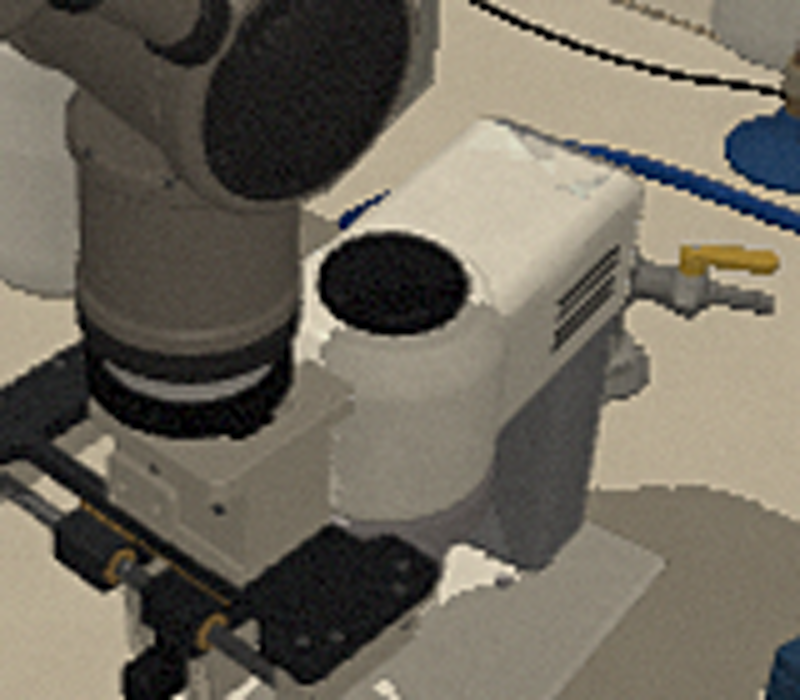

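The gripper hides the cup from this view, and nothing looks unusual. I lower a little more so the pockets take the load, and ease the side force.

move_arm(series=[[-0.0002, 0.0006, -0.0003, -0.004], [-0.0003, 0.0006, -0.0006, -0.004], [-0.0003, 0.0006, -0.0006, -0.004]])

```text
clock: 22.38
position: [0.477, -0.0474, 0.0973]
tool_rot: [[0.109, 0.994, 0.001], [0.994, -0.109, -0.0], [-0.0, 0.001, -1.0]]
contact_force: [0.3, 1.6, -0.2]
grip_width: 0.0153
```

```bash
python3 g.py
```

```text
t 22.38 p [ 0.477  -0.0474  0.0973] yaw -0.1088 cup [ 0.5901 -0.0598] under 0.0776 F [ 0.26  1.58 -0.15] M [ 0.12  -0.197  0.002] tilt [ 0.0015 -0.0003]
```

The pocket now carries the cup (Fz is about 0) at the expected height and yaw. I release and look.

move_arm(fingers=0, series=[[0, 0, 0, 0], [0, 0, 0, 0], [0, 0, 0, 0], [0, 0, 0, 0], [0, 0, 0, 0], [0, 0, 0, 0]])

```text
clock: 23.12
position: [0.4764, -0.0472, 0.097]
tool_rot: [[0.109, 0.994, 0.0], [0.994, -0.109, 0.0], [0.0, -0.0, -1.0]]
contact_force: [-0.1, -0.7, -0.0]
grip_width: 0.0714
```

```bash
python3 g.py; python3 - <<'E'
from bench import *
from h import *
for n in ["scene"]:
    s=snapshot(n); pickle.dump(s,open(f'{n}5.pkl','wb')); crop(s,280,150,440,290,5,f'pics/{n}5.png')
E
```

```text
t 23.12 p [ 0.4764 -0.0472  0.097 ] yaw -0.1087 cup [ 0.5895 -0.0596] under 0.0773 F [-0.11 -0.73 -0.01] M [0.019 0.004 0.025] tilt [0.     0.0001]
```

View pics/scene5.png

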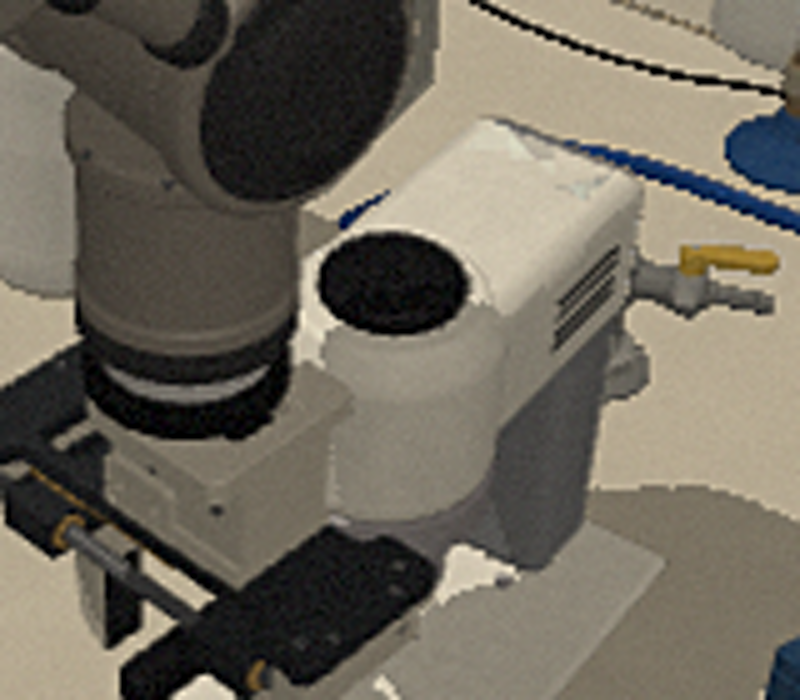

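The fingers are open and the machine is undisturbed. I raise the tool straight off the handle and then draw back.

move_arm(series=[[0, 0, 0.005, 0], [0, 0, 0.015, 0], [0, 0, 0.03, 0], [0, 0, 0.05, 0], [0, 0, 0.075, 0], [-0.01, 0.01, 0.1, 0], [-0.03, 0.04, 0.12, 0], [-0.05, 0.08, 0.13, 0], [-0.07, 0.12, 0.14, 0], [-0.09, 0.16, 0.14, 0], [-0.1, 0.19, 0.14, 0], [-0.1, 0.2, 0.14, 0]])

```text
clock: 24.68
position: [0.3758, 0.154, 0.2379]
tool_rot: [[0.106, 0.994, 0.001], [0.994, -0.106, 0.0], [0.001, 0.001, -1.0]]
contact_force: [0.0, -0.2, 0.2]
grip_width: 0.0916
```

```bash
python3 g.py; python3 - <<'E'
from bench import *
from h import *
for n in ["scene","top"]:
    s=snapshot(n); pickle.dump(s,open(f'{n}6.pkl','wb'))
    if n=="scene": crop(s,260,150,480,330,3.4,f'pics/{n}6.png')
    Q=cloud(s).reshape(-1,3)
    I=s['image'].reshape(-1,3).max(1)
    g=Q[(Q[:,0]>.42)&(Q[:,0]<.53)&(Q[:,1]>-.1)&(Q[:,1]<.0)&(Q[:,2]>.09)&(Q[:,2]<.13)&(I<70)]
    print(n,len(g)); 
    if len(g)>20:
        print(' grip',g.mean(0).round(4),g.min(0).round(3),g.max(0).round(3)); d=g[:,:2]-g[:,:2].mean(0); u=np.linalg.svd(d,full_matrices=False)[2][0]; u*=np.sign(u[0]);print(' yaw',np.arctan2(u[1],u[0])); t=d@u
        k=np.polyfit(t,g[:,2],1); print(' slope',k[0],'zc',np.percentile(g[:,2],[50,95]))
    for nm,(a,b) in dict(flask=(.637,-.26),beaker=(.70,.124)).items():
        for ss,l in((pickle.load(open(n+'0.pkl','rb')),'before'),(s,'after')):
            P=cloud(ss).reshape(-1,3); p=P[(np.hypot(P[:,0]-a,P[:,1]-b)<.04)&(P[:,2]>.02)&(P[:,2]<.11)]; print('  ',nm,l,len(p),np.nanmedian(p,0).round(4) if len(p) else '')
E
```

```text
t 24.68 p [0.3758 0.154  0.2379] yaw -0.1064 cup [0.489  0.1419] under 0.2182 F [ 0.   -0.24  0.2 ] M [ 0.028 -0.016 -0.007] tilt [0.0013 0.0004]
scene 327
 grip [ 0.4745 -0.0475  0.1135] [ 0.445 -0.056  0.098] [ 0.523 -0.034  0.121]
 yaw -0.14936884061168046
 slope 0.032292797474097926 zc [0.11636532 0.11980132]
   flask before 755 [ 0.6362 -0.2643  0.0547]
   flask after 752 [ 0.6364 -0.2648  0.0552]
   beaker before 520 [0.6964 0.1248 0.0519]
   beaker after 525 [0.6961 0.1248 0.0517]
top 218
 grip [ 0.4795 -0.0479  0.1175] [ 0.447 -0.058  0.105] [ 0.515 -0.038  0.123]
 yaw -0.1181207315181874
 slope -0.010440431035892053 zc [0.11758768 0.12114492]
   flask before 457 [ 0.6408 -0.2576  0.0517]
   flask after 454 [ 0.6404 -0.2574  0.0522]
   beaker before 483 [0.7074 0.1246 0.033 ]
   beaker after 484 [0.7076 0.1246 0.0335]
```

View pics/scene6.png

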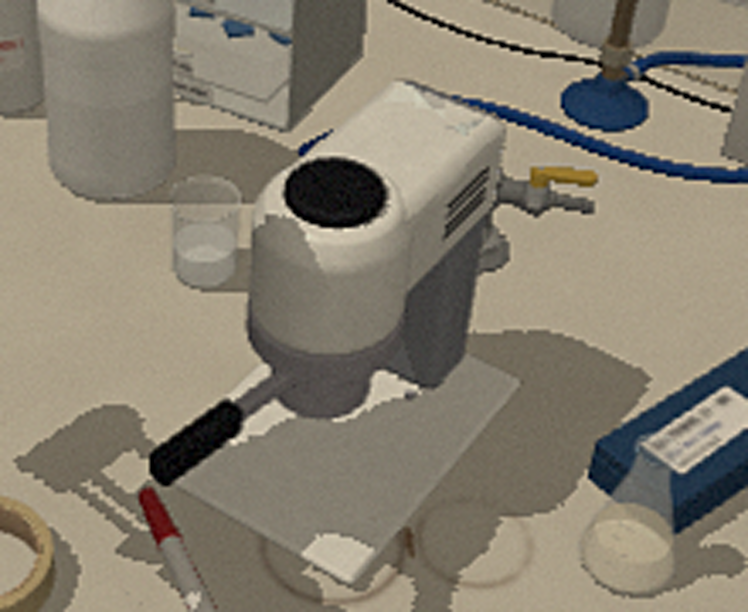

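The cup hangs level in the collar, with its handle at crop (195,440) pointing to the front. The flask and beaker haven't moved, and the grip's top is at z of about 0.118 m, against 0.1185 expected when locked. I'm handing in.

```bash
python3 -c "
from bench import *
print(hand_in())"
```

```text
the job is handed in; nothing more can be done
None
```

The cup is hanging locked in the collar, released, and the job is handed in at about 25 s of the 72 s; `hand_in` reports no verdict.

- **Finding the slots:** With the cup pressed gently against the collar's face (about 3 N), I swept the yaw and the pins entered at about -0.86 rad. On the way up I corrected a centring error of about 1 mm, which had built up 4 N of side force. The seat was felt 10 mm above the face, as expected.
- **Turning and locking:** I turned anticlockwise over the crest to a clear stop at about -0.10 rad, with about 5 N at the grip. I then eased back slightly, lowered until the pockets carried the cup (vertical force about 0 N), opened the fingers and withdrew straight up.

**Last checks:**
- **Cup:** It hangs level to the eye. The handle yaw measured -0.12 rad from the top camera and -0.15 rad from the scene camera. The top of the grip is at 0.116–0.118 m, against 0.1185 m when locked.
- **Flask and beaker:** Both are upright and within 1 mm of where they started.
- **Robot:** It touches nothing, and the wrist force is about zero.

**What disagreed:**
- The two cameras differed by about 4 mm in absolute y, so I used offsets measured within one camera.
- The slope fitted along the grip was +0.03 from one camera and -0.01 from the other, so the tilt is only confirmed to about that level.
- The seat felt 2–3 N weaker than stated near the crest, perhaps because the cup gave slightly in the grip.
- The stop came about 0.04–0.05 rad later than I expected from where the pins entered. The slot centre was only known to about that accuracy.

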